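# Pin the lucet in its holding jig

## Task

Slide the blue lucet (the braiding fork with the round eye, half pushed into the wooden holding jig) farther along the jig until its eye lies under the raised steel pin and the end of its handle is flush with the end of the board, then press the pin's wooden knob down so that the pin goes through the eye and is fully home in the board. Leave the pin raised until the eye is under it, leave the other things on the table alone, and let go at the end.

Things in the scene. Friction and masses are not known exactly. Their poses are not given: they have to be found in the camera images.
- jig: Fixed light-wood holding jig. Origin on the table exactly under the vertical pin's axis; x = direction in which the lucet slides in, z up. Board 12 mm thick, 100 mm wide, x -115 mm (entry end) to +61 mm, 11 mm pin hole at the origin. Two rails along x (inner faces y = +-29.2 mm, 12 mm wide, 10 mm high above the board, x -95 to 55 mm) guide the lucet's head.
- jig_arm (a point): Top of the jig's guide arm at the pin's axis, 66 mm above the table. The arm (24 mm wide along jig x, 48 to 66 mm above the table) reaches from a post at jig y = -50 to -68 mm over to y = +12 mm and holds the pin.
- jig_end (a point): Middle of the board's upper edge at its entry end (jig x = -115 mm, 12 mm above the table).
- pin (a joint): How far the pin is pressed down, m: 0 = raised (as at the start), 0.034 = fully home. Stiff fit of about 4 N; stays where it is left. Steel, 10 mm thick, last 5 mm tapering to 6 mm; its tip is 36 mm above the table when raised (12 mm above the lucet's upper face), 2 mm when home.
- pin_top (a point): Centre of the top face of the pin's round wooden knob (28 mm in diameter, 14 mm thick), 116 mm above the table when raised, 82 mm when home.
- lucet: Loose flat blue plastic lucet, 12 mm thick, lying on the board (12 to 24 mm above the table). Origin: centre of its 14 mm round through eye, at the underside; x points to the two prongs, z up. Handle 24 mm wide, x -115 (butt) to -60 mm; head 56 mm wide, x -60 to 28 mm; prongs 13 mm wide, to x = +66 mm. At the start the handle sticks out of the board by 30 to 65 mm.
- lucet_butt (a point): Centre of the flat butt face at the end of the lucet's handle (115 mm behind the eye, 18 mm above the table). When the eye is under the pin, this face is flush with the board's end.
- spare: Bystander: loose blue lucet of the same size but with no eye, lying flat on the table. Origin at the underside of its head.
- jar: Bystander: loose amber glass jar with a steel lid, 64 mm in diameter, 85 mm high. Origin at the centre of its underside.
- bobbin: Bystander: loose empty wooden bobbin standing upright, 56 mm in diameter, 60 mm high. Origin at the centre of its underside.
- tray: Bystander: fixed white tray of beads, 150 x 120 mm, 35 mm high. Origin at the centre of its underside.

How it is judged:
By the outcome, as a careful person would: the job done as asked, in the order asked, and still so for the second after the job is handed in, with the robot touching nothing.
It also fails if it takes over 40 s, if anything falls off the work surface, if the arm or the gripper's body presses on something with over 40 N, if the wrist force passes 120 N, or if a joint passes its speed limit or range.

## Robot

A 6-joint arm with a two-finger parallel gripper is mounted at the origin on the work surface. World frame = base frame: x ahead of the robot, y to its left, z up, the work surface at z = 0. Lengths are in m, angles in degrees, forces in N, time in s.
With the tool pointing down it reaches from about 0.375 to 0.75 m from the base axis. Payload 9 kg.
Tool frame: the origin (TCP) lies between the finger pads; the fingertips stand ahead of it and the grasp point (between the pads) lies 5 mm behind it (robot.tip_extent is the z of the fingertips in the tool frame, in m); z points along the fingers, y is the line along which they close (so a half turn about z gives the same grasp; the last joint's range is limited). The gripper opens to 85 mm and grips with 20 to 120 N. Pads are 22 mm wide; open, the fingers measure 114 mm over their backs; the gripper's body (76 mm by 85 mm) begins 54 mm behind the grasp point. The pads swing forward as they close: fully open they stand 13 mm farther back than shut.
Start: joints at [-85.01, 5.964, 5.575, 89.605, 0, 77.527], TCP at [0.18, -0.572, 0.245] pointing down, gripper open.
Joint ranges: [-171.21, 171.21], [-48.23, 106.86], [-62.78, 66.21], [-105.2, 120.99], [-86.42, 89.51], [-180, 180]. Speed limits (degrees/s): [127.2, 127.2, 147.25, 180, 180, 180].

## Interface

Orientations are given as [roll, pitch, yaw] about the fixed x, y, z axes, in that order (R = Rz(yaw) Ry(pitch) Rx(roll)).
In Python, from cell import monitor, cams, workorder, robot gives the robot as it stands.
- The arm moves only by the shell command python3 -m crank 'ROWS' [FORCE]. ROWS is JSON, a list of rows, each an object with "jaw": the opening, from 0 (shut) to 1 (fully open); "dp": the shift along the tool's x, y, z in mm, a list of three; "rot": the turn, a rotation vector about the tool's x, y, z in rad, a list of three. In form: [{"jaw": jaw, "dp": [x, y, z], "rot": [wx, wy, wz]}, ...]. A call has 1 to 20 rows; each row shifts and turns the commanded pose from where the row before left it, along the tool's axes as they then stand; what a row does not reach is not made up. A row lasts 1/10 s, in which the tool goes at most 50 mm and 8.59 degrees, less where a joint would pass 70% of its speed; a pose out of reach is approached as far as the arm can. A call is refused whole if a number of a shift passes 50 or a number of a turn 0.15, either way. A call with a gripper value outside its range is refused whole. The fingers move at their own pace and stop on an object; FORCE is the grip in N (left out, the last holds). Time passes only in rows, so rows that do not move let the fingers close. It gives the time, the measured TCP pose, the force, the opening and the grip force at its end, in the units of the state.
- monitor.observe(): the state, without advancing time (a new reading comes with each control period).
- cams.capture(name): name is "side" or "top"; returns a dict with "img" (384x512x3 uint8, blue, green, red), "mtx" (3x3 intrinsics, pixels), "xyz" and "attitude" of the camera in the world. Camera axes: x right, y down, z forward; pixel columns grow to the right and rows downward; lengths in m; the calibration is good to about 2 mm. A picture is of the moment at which its call begins. There is no depth.
- workorder.close_job(): hands the job in; it is judged then, once.
The state is a dict: "time": time; "joint_positions": joint angles; "joint_vel": joint speeds; "joint_efforts": joint torques, N m; "tool_pos": TCP position; "orientation": TCP orientation; "wrist_force": force on the tool from outside, world axes, zero at the start; "torque": the same for the moment, N m; "opening": opening from 0.0 (shut) to 1.0 (fully open); "gripper_force": force on a finger pad.
Only numpy, scipy, OpenCV 4.12 (cv2) and the standard library are available. Lean on these libraries where they do the work, as an engineer would, in place of code of your own. Each camera call takes 0.05 s, during which the arm holds its last target. There are 200 camera calls.

## Working session

There is one attempt and no reset: what is moved stays moved. The work goes in short steps, Python scripts to look and compute and a shell command to move; the robot and the scene stay as the last step left them, time stands still between calls to the robot, and variables do not carry over. Pictures are saved under pics/ and viewed, at most 10 in all, crops included, and the job is handed in when it is done.

```bash
mkdir -p pics; ls
python3 - <<'E'
from cell import monitor,cams,robot
import cv2
print(monitor.observe()); print(robot.tip_extent)
for n in("side","top"):
    c=cams.capture(n); cv2.imwrite(f"pics/{n}0.png",c["img"]); print(n,c["mtx"],c["xyz"],c["attitude"])
E
```

```text
pics
{'time': 0.0, 'joint_positions': array([-8.50098965e+01,  5.99721249e+00,  5.52768670e+00,  8.96039953e+01,
       -8.61632375e-04,  7.75294100e+01]), 'joint_vel': array([-0.05778167, -0.02256718,  0.0583211 ,  0.0137057 , -0.00541413,
       -0.0332836 ]), 'joint_efforts': array([-1.77564911e-03, -5.56930804e+01,  5.03649652e+01,  1.69669610e-02,
       -2.05891029e-04,  1.02097641e-05]), 'tool_pos': array([ 0.18003554, -0.57203272,  0.2445427 ]), 'orientation': array([-1.79928027e+02, -1.50347253e-02,  1.74606846e+01]), 'wrist_force': array([ 0.15180979, -0.00328605,  0.36464271]), 'torque': array([-0.02864009, -0.01775782, -0.01768053]), 'gripper_force': 0.0, 'opening': 1.0038428511230815}
0.014
side [[395.2722184    0.         253.58490775]
 [  0.         395.2722184  188.43800653]
 [  0.           0.           1.        ]] [0.07719327 0.95394103 0.71703284] [-119.14953236   -0.44233591 -152.90632616]
top [[493.61318156   0.         260.00283898]
 [  0.         493.61318156 191.86604426]
 [  0.           0.           1.        ]] [ 0.48138334 -0.01995494  1.55066482] [-177.09039971    0.94872664  -89.95253827]
```

View pics/side0.png

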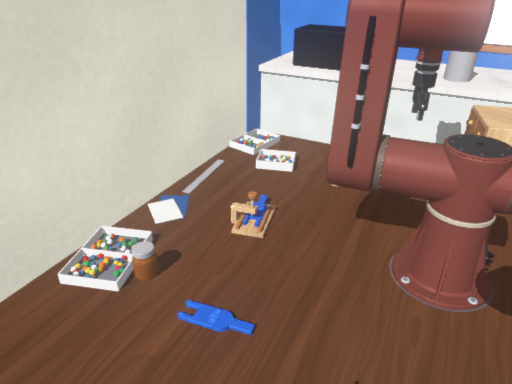

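View pics/top0.png

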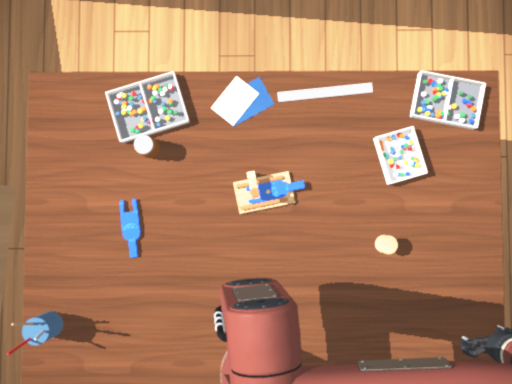

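The side view shows the jig at about (254,215), with its knob at (252,196). In the top view the jig is at about (265,192), with the handle sticking out to the right at (300,186). I'll enlarge both.

Run:
```python
import cv2,numpy as np
a=cv2.imread("pics/top0.png")[160:225,220:320]; b=cv2.imread("pics/side0.png")[180:245,210:300]
a=cv2.resize(a,None,fx=8,fy=8,interpolation=cv2.INTER_CUBIC)[:,:800]; cv2.imwrite("pics/ta.png",a)
b=cv2.resize(b,None,fx=8,fy=8,interpolation=cv2.INTER_CUBIC); cv2.imwrite("pics/sa.png",b)
```

```text
(no output)
```

View pics/ta.png

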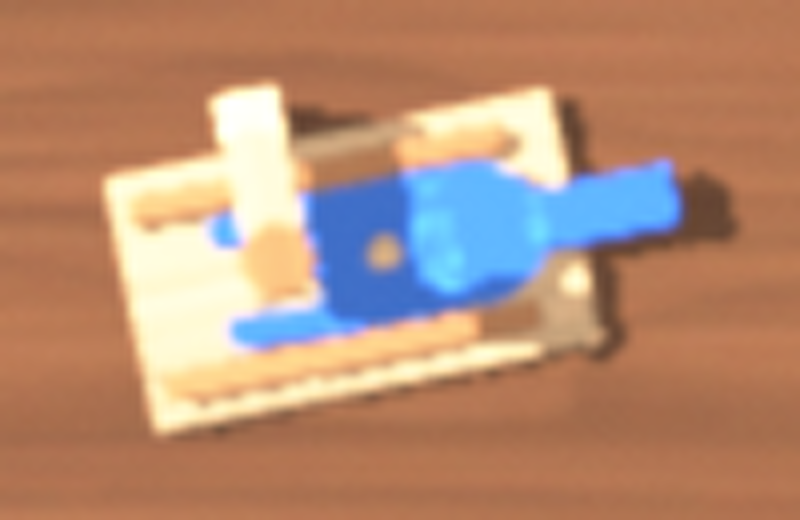

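View pics/sa.png

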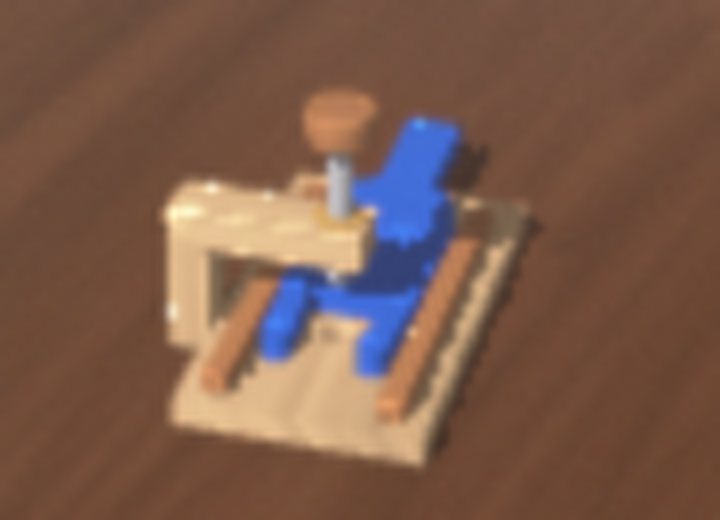

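Pixels in the top crop: board corners (105,180), (553,90), (157,432) and (605,345), eye (385,252), knob centre (278,262), butt end (680,195). In the side crop: knob top (340,100), butt top edge (435,122), board corners (430,463), (170,425) and (533,208).

```bash
cat > h.py <<'E'
import numpy as np,cv2
from scipy.spatial.transform import Rotation as R
from cell import cams
def cam(n):
    c=cams.capture(n); return c
def ray(c,p):
    d=R.from_euler('xyz',c["attitude"],degrees=True).apply(np.linalg.inv(c["mtx"])@[p[0],p[1],1]); return np.array(c["xyz"]),d
def plane(c,p,z):
    o,d=ray(c,p); return (o+d*(z-o[2])/d[2])[:2]
def tri(c1,p1,c2,p2):
    o1,d1=ray(c1,p1);o2,d2=ray(c2,p2)
    s=np.linalg.lstsq(np.c_[d1,-d2],o2-o1,rcond=None)[0]; a,b=o1+s[0]*d1,o2+s[1]*d2
    return (a+b)/2,np.linalg.norm(a-b)
T=lambda x,y:((x+.5)/8-.5+220,(y+.5)/8-.5+160)
S=lambda x,y:((x+.5)/8-.5+210,(y+.5)/8-.5+180)
E
python3 - <<'E'
from h import *
np.set_printoptions(precision=4,suppress=True)
t,s=cam("top"),cam("side")
print("knob",tri(t,T(278,260),s,S(340,100)))
print("butt top",tri(t,T(678,190),s,S(435,124)))
print("corner exit-left",tri(t,T(157,432),s,S(430,455)))
print("corner entry-left",tri(t,T(605,345),s,S(533,208)))
A=[plane(t,T(*p),.012) for p in((105,180),(157,432),(553,90),(605,345))]
print(A)
ex,en=(A[0]+A[1])/2,(A[2]+A[3])/2
u=(ex-en)/np.linalg.norm(ex-en); print("len",np.linalg.norm(ex-en),"w",np.linalg.norm(A[0]-A[1]),np.linalg.norm(A[2]-A[3]),"ang",np.degrees(np.arctan2(u[1],u[0])))
m=(ex+en)/2
print("entry",m-u*.088,"pin from board",m+u*.027,"knob top plane",plane(t,T(278,260),.116),plane(s,S(340,100),.116))
e=plane(t,T(385,252),.024);b=plane(t,T(678,194),.018);print("eye",e,"butt",b, np.linalg.norm(e-b),"to go",(m+u*.027-e)@u,(m-u*.088-b)@u)
E
```

```text
knob (array([0.5541, 0.0206, 0.1197]), np.float64(0.0011822518227674404))
butt top (array([ 0.5857, -0.1318,  0.0225]), np.float64(0.00029706621887374093))
corner exit-left (array([0.491 , 0.0703, 0.007 ]), np.float64(0.0018952536781506775))
corner entry-left (array([ 0.5259, -0.104 ,  0.0116]), np.float64(9.149942961400969e-05))
[array([0.5903, 0.0911]), array([0.4919, 0.0704]), array([ 0.6255, -0.084 ]), array([ 0.5258, -0.104 ])]
len 0.17815225156209608 w 0.10055364633297945 0.10162220999543704 ang 101.18968107073228
entry [ 0.5754 -0.093 ] pin from board [0.5531 0.0198] knob top plane [0.5537 0.0204] [0.5576 0.0149]
eye [ 0.5615 -0.0184] butt [ 0.5843 -0.1322] 0.11606250034658554 to go 0.03914246652839012 0.04020442835212779
```

```bash
python3 -m crank '[{"jaw":0,"dp":[0,0,0],"rot":[0,0,0.109]},{"jaw":0,"dp":[30,-20,0],"rot":[0,0,0]},{"jaw":0,"dp":[30,-20,0],"rot":[0,0,0]},{"jaw":0,"dp":[30,-20,0],"rot":[0,0,0]},{"jaw":0,"dp":[30,-20,0],"rot":[0,0,0]},{"jaw":0,"dp":[30,-20,0],"rot":[0,0,0]},{"jaw":0,"dp":[30,-20,0],"rot":[0,0,0]},{"jaw":0,"dp":[30,-20,0],"rot":[0,0,0]},{"jaw":0,"dp":[30,-20,0],"rot":[0,0,0]},{"jaw":0,"dp":[30,-20,0],"rot":[0,0,0]},{"jaw":0,"dp":[30,-20,0],"rot":[0,0,0]},{"jaw":0,"dp":[30,-20,0],"rot":[0,0,0]},{"jaw":0,"dp":[30,-20,0],"rot":[0,0,0]},{"jaw":0,"dp":[30,-20,0],"rot":[0,0,0]},{"jaw":0,"dp":[30,-20,0],"rot":[0,0,0]},{"jaw":0,"dp":[30,-20,0],"rot":[0,0,0]},{"jaw":0,"dp":[30,-20,0],"rot":[0,0,0]},{"jaw":0,"dp":[0,0,0],"rot":[0,0,0]},{"jaw":0,"dp":[0,0,0],"rot":[0,0,0]}]'
```

```text
time: 2.1
tool_pos: [0.5887, -0.1646, 0.2449]
orientation: [-180.0, 0.0, 11.3]
wrist_force: [-0.4, -0.7, 0.5]
opening: 0.002
gripper_force: 0.0
```

```bash
python3 -m crank '[{"jaw":0,"dp":[0,5,40],"rot":[0,0,0]},{"jaw":0,"dp":[0,0,40],"rot":[0,0,0]},{"jaw":0,"dp":[0,0,40],"rot":[0,0,0]},{"jaw":0,"dp":[0,0,40],"rot":[0,0,0]},{"jaw":0,"dp":[0,0,30],"rot":[0,0,0]},{"jaw":0,"dp":[0,0,20],"rot":[0,0,0]},{"jaw":0,"dp":[0,0,10],"rot":[0,0,0]},{"jaw":0,"dp":[0,0,4],"rot":[0,0,0]},{"jaw":0,"dp":[0,0,0],"rot":[0,0,0]},{"jaw":0,"dp":[0,0,0],"rot":[0,0,0]}]'
python3 - <<'E'
from h import *
a=cam("top")["img"][150:225,220:320]; b=cam("side")["img"][170:245,210:310]
i=np.hstack([cv2.resize(x,(400,300),interpolation=cv2.INTER_CUBIC) for x in(a,b)]);cv2.imwrite("pics/d.png",i)
E
```

```text
time: 3.1
tool_pos: [0.5903, -0.1707, 0.0227]
orientation: [179.9, -0.1, 11.2]
wrist_force: [0.2, -1.0, 1.2]
opening: -0.002
gripper_force: 0.0
```

View pics/d.png

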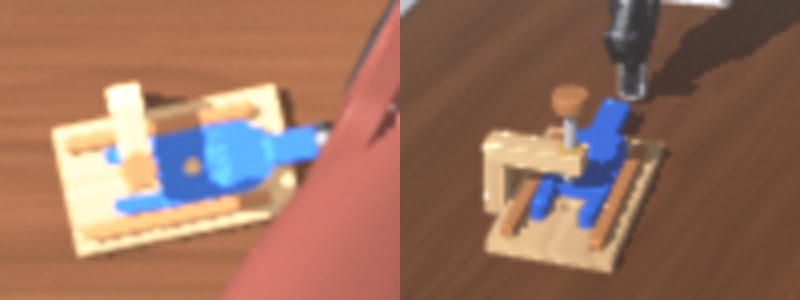

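The fingertips stand just behind the butt (side half: tip at about (632,95), butt at about (610,103)). Now I'll push.

```bash
python3 -m crank '[{"jaw":0,"dp":[0,-5,2],"rot":[0,0,0]},{"jaw":0,"dp":[0,-5,0],"rot":[0,0,0]},{"jaw":0,"dp":[0,-5,0],"rot":[0,0,0]},{"jaw":0,"dp":[0,-5,0],"rot":[0,0,0]},{"jaw":0,"dp":[0,-5,0],"rot":[0,0,0]},{"jaw":0,"dp":[0,-5,0],"rot":[0,0,0]},{"jaw":0,"dp":[0,-5,0],"rot":[0,0,0]},{"jaw":0,"dp":[0,-5,0],"rot":[0,0,0]},{"jaw":0,"dp":[0,-4,0],"rot":[0,0,0]},{"jaw":0,"dp":[0,-3,0],"rot":[0,0,0]},{"jaw":0,"dp":[0,-2,0],"rot":[0,0,0]},{"jaw":0,"dp":[0,-1,0],"rot":[0,0,0]},{"jaw":0,"dp":[0,0,0],"rot":[0,0,0]},{"jaw":0,"dp":[0,0,0],"rot":[0,0,0]}]'
python3 - <<'E'
from h import *
a=cam("top")["img"][150:225,220:320]; b=cam("side")["img"][170:245,210:310]
i=np.hstack([cv2.resize(x,(400,300),interpolation=cv2.INTER_CUBIC) for x in(a,b)]);cv2.imwrite("pics/e.png",i)
E
```

```text
time: 4.6
tool_pos: [0.5799, -0.121, 0.0193]
orientation: [-180.0, 0.0, 11.2]
wrist_force: [-0.7, -0.7, -0.1]
opening: -0.005
gripper_force: 0.0
```

View pics/e.png

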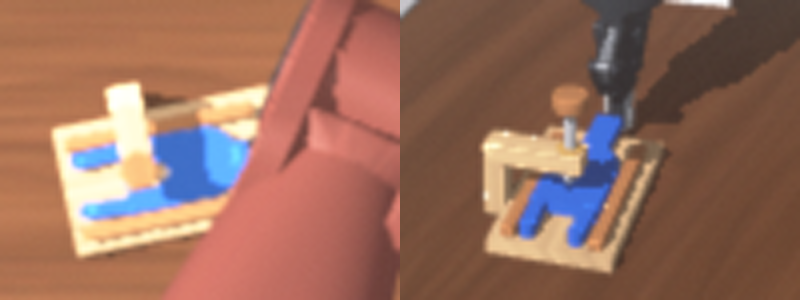

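The lucet has slid in, and its eye is now close to the pin. I'll go on gently until the fingertips touch the end of the board.

```bash
python3 -m crank '[{"jaw":0,"dp":[0,-3,0],"rot":[0,0,0]},{"jaw":0,"dp":[0,-3,0],"rot":[0,0,0]},{"jaw":0,"dp":[0,-2,0],"rot":[0,0,0]},{"jaw":0,"dp":[0,-1,0],"rot":[0,0,0]},{"jaw":0,"dp":[0,-1,0],"rot":[0,0,0]},{"jaw":0,"dp":[0,0,0],"rot":[0,0,0]}]'
python3 -m crank '[{"jaw":0,"dp":[0,-1,0],"rot":[0,0,0]},{"jaw":0,"dp":[0,0,0],"rot":[0,0,0]}]'
for i in 1 2; do python3 -m crank '[{"jaw":0,"dp":[0,-0.5,0],"rot":[0,0,0]},{"jaw":0,"dp":[0,0,0],"rot":[0,0,0]}]'; done
```

```text
time: 5.3
tool_pos: [0.5779, -0.111, 0.0193]
orientation: [-180.0, -0.0, 11.2]
wrist_force: [-0.1, 1.1, -0.1]
opening: -0.003
gripper_force: 0.0
time: 5.5
tool_pos: [0.5777, -0.1101, 0.0193]
orientation: [180.0, -0.0, 11.2]
wrist_force: [-0.1, -1.0, -1.1]
opening: 0.0
gripper_force: 0.0
time: 5.7
tool_pos: [0.5776, -0.1097, 0.0193]
orientation: [180.0, 0.0, 11.2]
wrist_force: [-0.1, -0.4, 0.8]
opening: 0.002
gripper_force: 0.1
time: 5.9
tool_pos: [0.5775, -0.1092, 0.0193]
orientation: [180.0, 0.0, 11.2]
wrist_force: [-0.4, -1.3, -0.9]
opening: -0.001
gripper_force: 0.1
```

```bash
for i in 1 2 3 4; do python3 -m crank '[{"jaw":0,"dp":[0,-0.5,0],"rot":[0,0,0]},{"jaw":0,"dp":[0,0,0],"rot":[0,0,0]}]' | egrep 'pos|wrist'; done
```

```text
tool_pos: [0.5775, -0.1087, 0.0193]
wrist_force: [-1.0, 0.3, 0.1]
tool_pos: [0.5773, -0.1082, 0.0193]
wrist_force: [-0.2, -1.0, 1.0]
tool_pos: [0.5772, -0.1077, 0.0192]
wrist_force: [-0.3, 0.2, 0.3]
tool_pos: [0.5771, -0.1072, 0.0193]
wrist_force: [0.1, -0.3, -0.4]
```

```bash
cat > m.py <<'E'
from h import *
def prongs(c,img,z=.024):
    P=np.array([.5535,.0200]);u=np.array([-.1941,.981]);v=np.array([-.981,-.1941])
    big=cv2.resize(img,None,fx=4,fy=4,interpolation=cv2.INTER_CUBIC).astype(int)
    m=(big[...,0]>big[...,2]+60)
    m[:480]=0;m[960:]=0;m[:,:840]=0;m[:,1300:]=0
    r,q=np.nonzero(m); o,d=ray(c,(0,0))
    W=np.array([plane(c,((x+.5)/4-.5,(y+.5)/4-.5),z) for x,y in zip(q,r)])-P
    a,b=W@u*1e3,W@v*1e3
    ok=abs(b)<35
    return [ (round(np.percentile(a[ok&(abs(b-s)<4)],99.5),1)) for s in(-21,21)],a[ok].min().round(1)
if __name__=="__main__":
    for n in("top","side"):
        c=cam(n)
        print(n,prongs(c,cv2.imread(f"pics/{n}0.png")),prongs(c,c["img"]))
E
python3 m.py
```

```text
top ([np.float64(24.6), np.float64(24.2)], np.float64(-155.4)) ([np.float64(67.1), np.float64(66.3)], np.float64(-68.3))
side ([np.float64(39.5), np.float64(39.8)], np.float64(-498.2)) ([np.float64(78.5), np.float64(79.4)], np.float64(-498.2))
```

Prong tips measure about +66.7 mm (nominal +66), so it is flush or very nearly so. I'll back off and check the entry end with a clear view.

```bash
python3 -m crank '[{"jaw":0,"dp":[0,5,0],"rot":[0,0,0]},{"jaw":0,"dp":[0,20,0],"rot":[0,0,0]},{"jaw":0,"dp":[0,20,-30],"rot":[0,0,0]},{"jaw":0,"dp":[0,25,-40],"rot":[0,0,0]},{"jaw":0,"dp":[0,30,-40],"rot":[0,0,0]},{"jaw":0,"dp":[0,30,-30],"rot":[0,0,0]},{"jaw":0,"dp":[0,30,0],"rot":[0,0,0]},{"jaw":0,"dp":[0,0,0],"rot":[0,0,0]}]'
python3 - <<'E'
from m import *
c,s=cam("top"),cam("side")
print(prongs(c,c["img"]),prongs(s,s["img"]))
a=c["img"][160:225,220:312]; b=s["img"][180:245,210:302]
i=np.hstack([cv2.resize(x,(400,283),interpolation=cv2.INTER_CUBIC) for x in(a,b)]);cv2.imwrite("pics/f.png",i)
cv2.imwrite("pics/top1.png",c["img"])
E
```

```text
time: 7.6
tool_pos: [0.6088, -0.2696, 0.1604]
orientation: [179.8, -0.1, 11.0]
wrist_force: [1.1, -0.0, -0.5]
opening: 0.001
gripper_force: 0.0
([np.float64(67.1), np.float64(66.3)], np.float64(-115.3)) ([np.float64(78.3), np.float64(79.3)], np.float64(-498.2))
```

View pics/f.png

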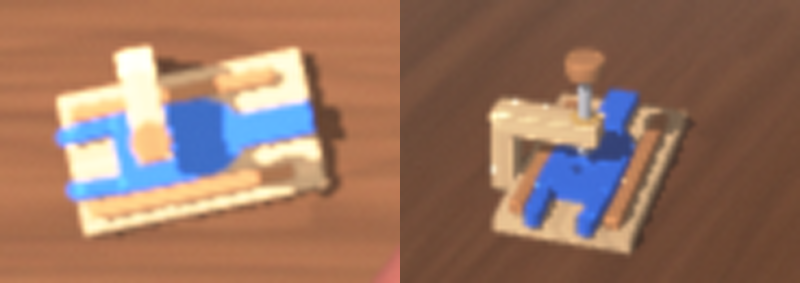

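In the top half the butt is flush with the board's entry end (x≈314), and the prong tips pass the far end by about 5 mm, as they should. The lucet spans -115.3 to +66.7 mm. Next, above the knob.

```bash
python3 -m crank '[{"jaw":0,"dp":[0,-15,-10],"rot":[0,0,0]},{"jaw":0,"dp":[0,-30,0],"rot":[0,0,0]},{"jaw":0,"dp":[0,-30,0],"rot":[0,0,0]},{"jaw":0,"dp":[0,-35,0],"rot":[0,0,0]},{"jaw":0,"dp":[0,-35,0],"rot":[0,0,0]},{"jaw":0,"dp":[0,-35,0],"rot":[0,0,0]},{"jaw":0,"dp":[0,-35,0],"rot":[0,0,0]},{"jaw":0,"dp":[0,-30,0],"rot":[0,0,0]},{"jaw":0,"dp":[0,-25,0],"rot":[0,0,0]},{"jaw":0,"dp":[1,-20,0],"rot":[0,0,0]},{"jaw":0,"dp":[0,-5,0],"rot":[0,0,0]},{"jaw":0,"dp":[0,0,10],"rot":[0,0,0]},{"jaw":0,"dp":[0,0,10],"rot":[0,0,0]},{"jaw":0,"dp":[0,0,0],"rot":[0,0,0]},{"jaw":0,"dp":[0,0,0],"rot":[0,0,0]}]'
```

```text
time: 9.2
tool_pos: [0.5515, 0.0248, 0.1485]
orientation: [-180.0, 0.1, 11.2]
wrist_force: [0.1, -0.9, 0.2]
opening: 0.001
gripper_force: 0.0
```

```bash
python3 -m crank '[{"jaw":0,"dp":[1.4,4.7,0],"rot":[0,0,0]},{"jaw":0,"dp":[0,0,5],"rot":[0,0,0]},{"jaw":0,"dp":[0,0,5],"rot":[0,0,0]},{"jaw":0,"dp":[0,0,4],"rot":[0,0,0]},{"jaw":0,"dp":[0,0,3],"rot":[0,0,0]},{"jaw":0,"dp":[0,0,3],"rot":[0,0,0]},{"jaw":0,"dp":[0,0,3],"rot":[0,0,0]},{"jaw":0,"dp":[0,0,0],"rot":[0,0,0]}]'
python3 -m crank '[{"jaw":0,"dp":[0,0,3],"rot":[0,0,0]},{"jaw":0,"dp":[0,0,3],"rot":[0,0,0]},{"jaw":0,"dp":[0,0,3],"rot":[0,0,0]},{"jaw":0,"dp":[0,0,0],"rot":[0,0,0]}]'
```

```text
time: 10.0
tool_pos: [0.5541, 0.0211, 0.126]
orientation: [180.0, 0.0, 11.2]
wrist_force: [0.2, -0.2, 0.3]
opening: 0.003
gripper_force: 0.0
time: 10.4
tool_pos: [0.5542, 0.021, 0.1168]
orientation: [180.0, 0.0, 11.2]
wrist_force: [-0.2, -0.1, -0.0]
opening: 0.0
gripper_force: 0.0
```

```bash
python3 -m crank '[{"jaw":0,"dp":[0,0,3],"rot":[0,0,0]},{"jaw":0,"dp":[0,0,3],"rot":[0,0,0]}]'
python3 - <<'E'
from h import *
b=cam("side")["img"][150:245,195:315]
cv2.imwrite("pics/g.png",cv2.resize(b,None,fx=5,fy=5,interpolation=cv2.INTER_CUBIC))
E
```

```text
time: 10.6
tool_pos: [0.5542, 0.021, 0.1112]
orientation: [180.0, -0.0, 11.2]
wrist_force: [-1.2, 0.3, 2.9]
opening: -0.003
gripper_force: 1.8
```

View pics/g.png

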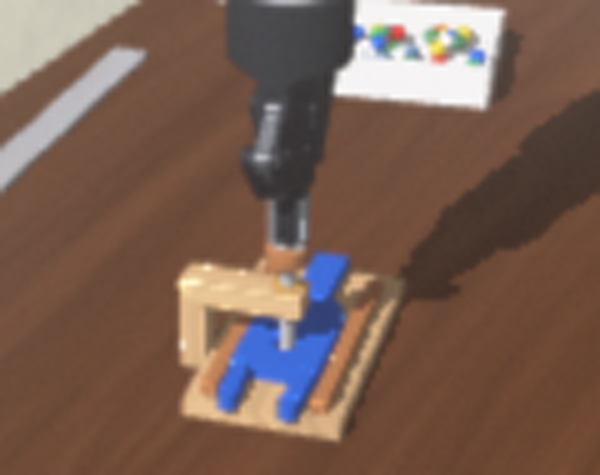

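The knob (285,255) is moving down under the fingertips, and the pin (287,333) is going into the lucet's eye. I'll press it home.

```bash
python3 -m crank '[{"jaw":0,"dp":[0,0,3],"rot":[0,0,0]},{"jaw":0,"dp":[0,0,3],"rot":[0,0,0]},{"jaw":0,"dp":[0,0,3],"rot":[0,0,0]},{"jaw":0,"dp":[0,0,3],"rot":[0,0,0]}]'
for i in 1 2 3; do python3 -m crank '[{"jaw":0,"dp":[0,0,1],"rot":[0,0,0]},{"jaw":0,"dp":[0,0,0],"rot":[0,0,0]}]' | egrep 'pos|wrist'; done
```

```text
time: 11.05
tool_pos: [0.5542, 0.021, 0.0991]
orientation: [180.0, -0.0, 11.2]
wrist_force: [-0.4, 0.1, 3.6]
opening: 0.0
gripper_force: 1.8
tool_pos: [0.554, 0.0211, 0.0979]
wrist_force: [0.2, -0.2, 1.0]
tool_pos: [0.554, 0.021, 0.0972]
wrist_force: [0.2, 0.1, 1.4]
tool_pos: [0.554, 0.021, 0.0962]
wrist_force: [-2.0, 0.5, 3.0]
```

```bash
for i in 1 2 3 4; do python3 -m crank '[{"jaw":0,"dp":[0,0,0.5],"rot":[0,0,0]},{"jaw":0,"dp":[0,0,0],"rot":[0,0,0]}]' | egrep 'pos|wrist'; done
```

```text
tool_pos: [0.5541, 0.021, 0.096]
wrist_force: [-3.7, -0.9, 5.9]
tool_pos: [0.5542, 0.0211, 0.096]
wrist_force: [-5.5, -0.1, 9.1]
tool_pos: [0.5542, 0.021, 0.096]
wrist_force: [-6.2, 0.4, 12.1]
tool_pos: [0.5542, 0.021, 0.0959]
wrist_force: [-7.3, 1.6, 16.2]
```

The pin is on its stop: the tip is at 82 mm and the force is rising. Now I'll retract.

```bash
python3 -m crank '[{"jaw":0,"dp":[0,0,-4],"rot":[0,0,0]},{"jaw":0,"dp":[0,0,-15],"rot":[0,0,0]},{"jaw":0,"dp":[0,0,-30],"rot":[0,0,0]},{"jaw":0,"dp":[0,0,-40],"rot":[0,0,0]},{"jaw":0,"dp":[0,30,-20],"rot":[0,0,0]},{"jaw":0,"dp":[0,40,0],"rot":[0,0,0]},{"jaw":0,"dp":[0,40,0],"rot":[0,0,0]},{"jaw":0,"dp":[0,40,0],"rot":[0,0,0]},{"jaw":0,"dp":[0,40,0],"rot":[0,0,0]},{"jaw":0,"dp":[0,30,0],"rot":[0,0,0]},{"jaw":0,"dp":[0,20,0],"rot":[0,0,0]},{"jaw":0,"dp":[0,0,0],"rot":[0,0,0]},{"jaw":0,"dp":[0,0,0],"rot":[0,0,0]}]'
python3 - <<'E'
from m import *
c,s=cam("top"),cam("side")
print(prongs(c,c["img"]))
a=c["img"][160:225,220:312]; b=s["img"][180:245,210:302]
i=np.hstack([cv2.resize(x,(400,283),interpolation=cv2.INTER_CUBIC) for x in(a,b)]);cv2.imwrite("pics/z.png",i)
E
```

```text
time: 13.75
tool_pos: [0.6008, -0.2143, 0.2036]
orientation: [-180.0, 0.0, 11.2]
wrist_force: [-0.1, 0.1, -0.4]
opening: -0.003
gripper_force: 0.0
([np.float64(67.1), np.float64(66.3)], np.float64(-115.3))
```

View pics/z.png

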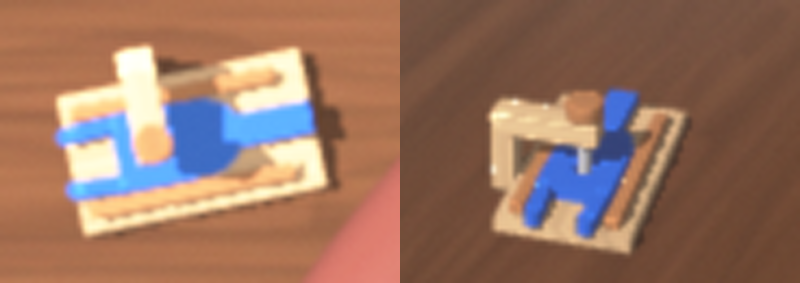

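The knob is down on the arm (582,105), the pin goes through the eye (585,160), and the butt is flush. The robot is clear of everything.

```bash
python3 -c "from cell import workorder; print(workorder.close_job())"
```

```text
the job is handed in; nothing more can be done
None
```

The job is handed in: the lucet is flush with the board's end to within about 1 mm, the pin is through its eye and fully home, and the arm is clear after about 14 s of the 40 s allowed.

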